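# Scoop bearing balls into the inspection tray

## Robot

A 6-joint arm with a two-finger parallel gripper is mounted at the origin on the work surface. World frame = base frame: x ahead of the robot, y to its left, z up, the work surface at z = 0. Lengths are in m, angles in rad, forces in N, time in s.
With the tool pointing down it reaches from about 0.275 to 0.775 m from the base axis. Payload 14.6 kg.
Tool frame: the origin (TCP) lies on the centre line of the jaws, within the pads' length; the fingertips stand 11 mm ahead of it and the grasp point (between the pads) lies 8 mm behind it; z points along the fingers, y is the line along which they close (so a half turn about z gives the same grasp; the last joint's range is limited). The gripper opens to 85 mm and grips with 20 to 120 N. Pads are 22 mm wide; open, the fingers measure 114 mm over their backs; the gripper's body (76 mm by 85 mm) begins 54 mm behind the grasp point. The pads swing forward as they close: fully open they stand 13 mm farther back than shut.
Start: joints at [1.1, 0.263, -0.048, 1.259, 0, 1.415], TCP at [0.163, 0.499, 0.242] pointing down, gripper open.
Joint ranges: [-2.65, 2.65], [-0.89, 1.7], [-1.18, 1.37], [-2.13, 2.11], [-1.35, 1.29], [-3.14, 3.14]. Speed limits (rad/s): [1.89, 1.89, 2.57, 2.79, 3.14, 3.14].

## Interface

Orientations are given as a rotation vector (axis times angle).
In Python, from bench import bot, imaging gives the robot as it stands. The module is installed in compiled form; this text tells all that it offers. Calls block until the motion is done:
- bot.movep(position, orientation): joint-space move of the TCP to a pose.
- bot.move_l(position, rotation=None, v=0.15, f_stop=None): straight line of the TCP; rotation=None keeps the orientation; v is the mean speed in m/s. With f_stop (N) it stops when the force on the tool has changed by that much, and returns True; else False.
- bot.goto_joints(angles): joint-space move.
- bot.grip(opening, effort=None): finger opening in m; effort is the grip in N (None keeps the last); returns when the fingers have stopped.
- bot.pause(seconds).
- bot.ik(position, orientation): joint angles nearest the present ones, or None.
- imaging.get_image(name): name is "scene" or "top" or "wrist"; returns (picture, depth): 480x640x3 uint8, blue, green, red; 480x640 float32, m along the optical axis (not along the pixel's ray), 0 where there is no reading.
- imaging.camera_info(name): a dict with "fx", "fy", "cx", "cy" (pixels), "distortion" ([k1, k2, p1, p2, k3] as OpenCV has them; the pictures are not rectified), "R" (3x3) and "t" (3): a world point X has camera coordinates R X + t; the wrist camera has in their place "T_tool_cam" (4x4, takes a point from camera to tool coordinates, whose origin is the TCP and whose axes are the flange's). Camera axes: x right, y down, z forward; pixel columns grow to the right and rows downward; lengths in m; the calibration is good to about 2 mm. A picture is of the moment at which its call begins: read the wrist's pose just before it. camera_info takes no time and is no camera call.
A pose or a line that the arm cannot do raises bot.PlanningError and nothing moves.
- bot.job_done(): hands the job in; it is judged then, once.
Readings, each from a call of its own:
- bot.get_clock(): time.
- bot.get_joints(): joint angles.
- bot.get_qd(): joint speeds.
- bot.get_joint_efforts(): joint torques, N m.
- bot.get_eef_pos(): TCP position.
- bot.get_eef_rot(): TCP orientation.
- bot.get_contact_force(): force on the tool from outside, world axes, zero at the start.
- bot.get_ft_torque(): the same for the moment, N m.
- bot.get_opening(): finger opening in m.
- bot.get_grasp_force(): force on a finger pad.
Only numpy, scipy, OpenCV 4.12 (cv2) and the standard library are available. Lean on these libraries where they do the work, as an engineer would, in place of code of your own. Each camera call takes 0.05 s, during which the arm holds its last target. There are 200 camera calls.

## Task

Pick up the small steel scoop by its orange handle and use it to scoop at least three of the four steel bearing balls out of the blue bin, then tip them gently from low down into the white inspection tray. A fourth ball may stay in the bin or also go into the tray, but none may end up elsewhere or stay in the scoop. Never touch the balls with the robot itself and leave the other things on the bench where they are; finish by standing the scoop upright in the middle of its green mat and letting go.

Things in the scene. Friction and masses are not known exactly. Their poses are not given: they have to be found in the camera images.
- scoop: The loose steel hand scoop, 160 g, upright on the green mat at the start. Origin: centre of the pan's underside; x points to the open nose, z up, y across. The pan is 90 mm wide over all and runs from x=-50 (rear wall) to x=+49 mm (nose edge); walls 2.5 mm thick, 30 mm high, the side walls raked down to the nose over x=16 to 47; floor 2 mm thick. An orange post (x=-60 to -50, 16 mm wide) rises behind the rear wall to the handle bar.
- scoop_grip (a point): Where to grip the orange handle bar, from above, fingers closing across y: 40 mm behind the scoop's origin, 85 mm above its underside. The bar is 75 mm long (scoop x=-85 to -10), 16 mm wide (y), 22 mm high (z=74 to 96). Axes as the scoop.
- scoop_nose (a point): Middle of the nose edge at the underside (scoop x=49 mm, z=0; the edge is 2 mm thick). The nose is open and the pan floor flat: balls roll to the rear wall when the nose is held 10 to 15 degrees up, which keeps them in while carrying, and roll out when it is tipped nose-down by 20 degrees or more. Axes as the scoop.
- scoop_pan (a point): Middle of the space inside the pan: 2 mm behind the scoop's origin, 16 mm above its underside. Axes as the scoop.
- bin: The blue bin, fixed to the bench. Origin at its underside. Its floor, 4 mm above the origin, runs from x=-140 to x=+75 mm and is 104 mm wide (y=-52 to +52). At x=+75 the end rises outwards as a 45 degree slope to the rim at x=+117, z=46 mm; the other three walls are upright, 4 mm thick, 46 mm high. Over all 261 x 112 x 46 mm.
- bin_foot (a point): Middle of the line where the bin's floor meets the slope (bin x=75 mm, z=4 mm); axes as the bin. The balls lie within 80 mm of it. A scoop set down flat on the floor at the bin's -x end, nose towards +x, and pushed along +x to this line runs in under them; drawing the nose on up along the slope while tilting it up keeps them in the pan.
- tray: The white inspection tray, fixed to the bench, an open box 140 (x) x 160 (y) x 30 mm high with 4 mm walls and floor. Origin: centre of its underside.
- mat: The green scoop mat, fixed flat on the bench: 130 (x) x 110 (y) x 3 mm thick. Origin: centre of its underside.
- ball0: A polished steel bearing ball, 28 mm diameter, 90 g, origin at its centre. It starts lying on the floor of the blue bin, in the half nearer the sloping end.
- ball1: A polished steel bearing ball, 28 mm diameter, 90 g, origin at its centre. It starts lying on the floor of the blue bin, in the half nearer the sloping end.
- ball2: A polished steel bearing ball, 28 mm diameter, 90 g, origin at its centre. It starts lying on the floor of the blue bin, in the half nearer the sloping end.
- ball3: A polished steel bearing ball, 28 mm diameter, 90 g, origin at its centre. It starts lying on the floor of the blue bin, in the half nearer the sloping end.
- gear: Bystander: steel gear wheel, 86 mm across, 22 mm high, lying on a sheet of paper.
- mouse: Bystander: black computer mouse, 100 x 58 x 32 mm.
- beaker: Bystander: glass beaker, 70 mm across, 90 mm high.
- bottle: Bystander: amber jar, 60 mm across, 130 mm high.
- master: Bystander: dark steel setting ring, 52 mm across, 22 mm high.
- caliper: Bystander: caliper with a black slide, 190 mm long, 13 mm high.
- blockbox: Bystander: wooden box of gauge blocks, 110 x 70 x 33 mm.
Things that resemble listed ones, but are neither listed nor needed, are in the scene too. What is shaped like the scoop but turquoise is not meant.

How it is judged:
On the way, in this order (a step that is already met when the one before it is completed fails the run):
1. at least three balls lie in the scoop's pan, lifted clear of the bin (height (world z) of scoop above 0.045 m and contact force between scoop and bin below 0.05 N and (((distance between ball0 and scoop_pan below 0.058 m and height (world z) of ball0 above 0.05 m) and (distance between ball1 and scoop_pan below 0.058 m and height (world z) of ball1 above 0.05 m) and (distance between ball2 and scoop_pan below 0.058 m and height (world z) of ball2 above 0.05 m)) or ((distance between ball0 and scoop_pan below 0.058 m and height (world z) of ball0 above 0.05 m) and (distance between ball1 and scoop_pan below 0.058 m and height (world z) of ball1 above 0.05 m) and (distance between ball3 and scoop_pan below 0.058 m and height (world z) of ball3 above 0.05 m)) or ((distance between ball0 and scoop_pan below 0.058 m and height (world z) of ball0 above 0.05 m) and (distance between ball2 and scoop_pan below 0.058 m and height (world z) of ball2 above 0.05 m) and (distance between ball3 and scoop_pan below 0.058 m and height (world z) of ball3 above 0.05 m)) or ((distance between ball1 and scoop_pan below 0.058 m and height (world z) of ball1 above 0.05 m) and (distance between ball2 and scoop_pan below 0.058 m and height (world z) of ball2 above 0.05 m) and (distance between ball3 and scoop_pan below 0.058 m and height (world z) of ball3 above 0.05 m)))), for 0.2 s.
2. at least three balls are in the white tray ((((horizontal distance between ball0 and tray below 0.107 m and height (world z) of ball0 below 0.035 m) and (horizontal distance between ball1 and tray below 0.107 m and height (world z) of ball1 below 0.035 m) and (horizontal distance between ball2 and tray below 0.107 m and height (world z) of ball2 below 0.035 m)) or ((horizontal distance between ball0 and tray below 0.107 m and height (world z) of ball0 below 0.035 m) and (horizontal distance between ball1 and tray below 0.107 m and height (world z) of ball1 below 0.035 m) and (horizontal distance between ball3 and tray below 0.107 m and height (world z) of ball3 below 0.035 m)) or ((horizontal distance between ball0 and tray below 0.107 m and height (world z) of ball0 below 0.035 m) and (horizontal distance between ball2 and tray below 0.107 m and height (world z) of ball2 below 0.035 m) and (horizontal distance between ball3 and tray below 0.107 m and height (world z) of ball3 below 0.035 m)) or ((horizontal distance between ball1 and tray below 0.107 m and height (world z) of ball1 below 0.035 m) and (horizontal distance between ball2 and tray below 0.107 m and height (world z) of ball2 below 0.035 m) and (horizontal distance between ball3 and tray below 0.107 m and height (world z) of ball3 below 0.035 m)))), for 0.2 s.
At the end, for the whole second after the job is handed in: At least three balls lie in the white tray and the fourth lies in the tray or in the blue bin, all at rest (under 50 mm/s); the scoop stands upright (within 0.08 rad) on the green mat, its origin within 40 mm of the mat's centre, released and at rest ((((horizontal distance between ball0 and tray below 0.107 m and height (world z) of ball0 below 0.035 m) and (horizontal distance between ball1 and tray below 0.107 m and height (world z) of ball1 below 0.035 m) and (horizontal distance between ball2 and tray below 0.107 m and height (world z) of ball2 below 0.035 m)) or ((horizontal distance between ball0 and tray below 0.107 m and height (world z) of ball0 below 0.035 m) and (horizontal distance between ball1 and tray below 0.107 m and height (world z) of ball1 below 0.035 m) and (horizontal distance between ball3 and tray below 0.107 m and height (world z) of ball3 below 0.035 m)) or ((horizontal distance between ball0 and tray below 0.107 m and height (world z) of ball0 below 0.035 m) and (horizontal distance between ball2 and tray below 0.107 m and height (world z) of ball2 below 0.035 m) and (horizontal distance between ball3 and tray below 0.107 m and height (world z) of ball3 below 0.035 m)) or ((horizontal distance between ball1 and tray below 0.107 m and height (world z) of ball1 below 0.035 m) and (horizontal distance between ball2 and tray below 0.107 m and height (world z) of ball2 below 0.035 m) and (horizontal distance between ball3 and tray below 0.107 m and height (world z) of ball3 below 0.035 m))) and horizontal distance between scoop and mat below 0.04 m and angle between scoop's own z axis and vertical below 0.08 rad and height (world z) of scoop below 0.008 m and ((x of ball0 in the frame of tray between -0.07 and 0.07 m and y of ball0 in the frame of tray between -0.08 and 0.08 m and z of ball0 in the frame of tray between 0 and 0.045 m) or (x of ball0 in the frame of bin between -0.144 and 0.12 m and y of ball0 in the frame of bin between -0.056 and 0.056 m and z of ball0 in the frame of bin between 0 and 0.06 m)) and ((x of ball1 in the frame of tray between -0.07 and 0.07 m and y of ball1 in the frame of tray between -0.08 and 0.08 m and z of ball1 in the frame of tray between 0 and 0.045 m) or (x of ball1 in the frame of bin between -0.144 and 0.12 m and y of ball1 in the frame of bin between -0.056 and 0.056 m and z of ball1 in the frame of bin between 0 and 0.06 m)) and ((x of ball2 in the frame of tray between -0.07 and 0.07 m and y of ball2 in the frame of tray between -0.08 and 0.08 m and z of ball2 in the frame of tray between 0 and 0.045 m) or (x of ball2 in the frame of bin between -0.144 and 0.12 m and y of ball2 in the frame of bin between -0.056 and 0.056 m and z of ball2 in the frame of bin between 0 and 0.06 m)) and ((x of ball3 in the frame of tray between -0.07 and 0.07 m and y of ball3 in the frame of tray between -0.08 and 0.08 m and z of ball3 in the frame of tray between 0 and 0.045 m) or (x of ball3 in the frame of bin between -0.144 and 0.12 m and y of ball3 in the frame of bin between -0.056 and 0.056 m and z of ball3 in the frame of bin between 0 and 0.06 m)) and linear speed of each of ball0, ball1, ball2, ball3 below 0.05 m/s and linear speed of scoop below 0.02 m/s); the robot touches nothing.
It fails at once if a ball is touched by the robot's fingers or arm (contact force between any of the fingers, the arm and ball0 above 0.2 N or contact force between any of the fingers, the arm and ball1 above 0.2 N or contact force between any of the fingers, the arm and ball2 above 0.2 N or contact force between any of the fingers, the arm and ball3 above 0.2 N).
It fails at once if a ball is flung or dropped from high (faster than 1.5 m/s) (linear speed of any of ball0, ball1, ball2, ball3 above 1.5 m/s).
It fails at once if another thing on the bench is moved by more than 20 mm (distance of any of gear, mouse, beaker, bottle, master, caliper, blockbox from where it was at the start of the episode above 0.02 m).
It also fails if it takes over 72 s, if anything falls off the work surface, if the arm or the gripper's body presses on something with over 40 N, if the wrist force passes 120 N, or if a joint passes its speed limit or range.

## Working session

There is one attempt and no reset: what is moved stays moved. The work goes in short steps, each a Python script; the robot and the scene stay as the last script left them, time stands still between calls to the robot, and variables do not carry over. Pictures are saved under pics/ and viewed, at most 10 in all, crops included, and the job is handed in when it is done.

```bash
mkdir -p pics
cat > h.py <<'E'
import numpy as np, cv2
from bench import bot, imaging
from scipy.spatial.transform import Rotation as Ro
def ray(name,uv,z):
    c=imaging.camera_info(name)
    K=np.array([[c["fx"],0,c["cx"]],[0,c["fy"],c["cy"]],[0,0,1]])
    p=cv2.undistortPoints(np.array(uv,float).reshape(-1,1,2),K,np.array(c["distortion"])).reshape(-1,2)
    R=np.array(c["R"]);t=np.array(c["t"]).ravel()
    d=np.c_[p,np.ones(len(p))]@R
    o=-R.T@t
    return o+d*((z-o[2])/d[:,2])[:,None]
E
python3 - <<'E'
from h import *
for n in("top","scene"):
    im,d=imaging.get_image(n);cv2.imwrite(f"pics/{n}0.png",im);np.save(f"pics/{n}0d.npy",d)
    c=imaging.camera_info(n);print(n,c["fx"],-np.array(c["R"]).T@np.array(c["t"]).ravel())
print(bot.get_eef_rot(),bot.get_clock())
E
```

```text
top 558.5344446851698 [ 0.40901814 -0.04450105  1.55402546]
scene 446.7687066820056 [0.99252664 0.77567839 0.66070208]
[-4.93922537e-01 -3.10223939e+00  1.46800030e-03] 0.1
```

View pics/top0.png

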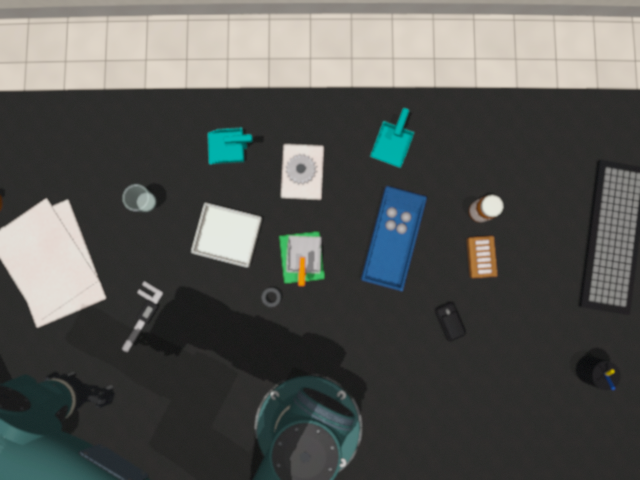

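View pics/scene0.png

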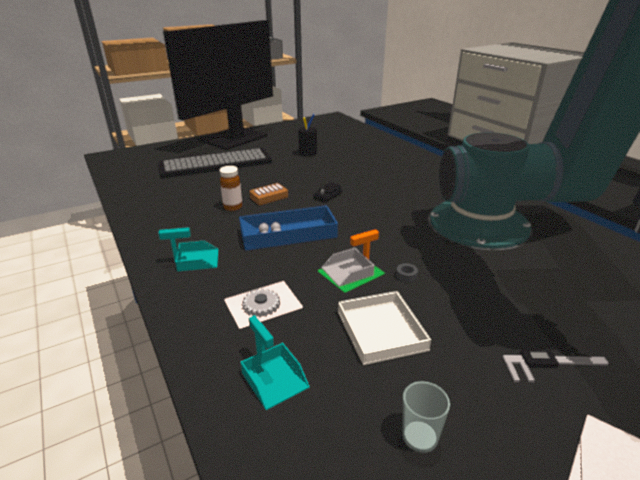

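The top view has world +x pointing up and +y to the left. The one scoop with an orange handle is at (302,255) on the green mat. The two turquoise ones at (228,145) and (393,140) are lookalikes and not meant. The blue bin is at (394,238) with four balls near its far end (398,220), the white tray at (226,235), and the dark ring at (271,297).

Run:
```python
from h import *
im=cv2.imread("pics/top0.png");hsv=cv2.cvtColor(im,cv2.COLOR_BGR2HSV)
H,S,V=[hsv[...,i].astype(int) for i in range(3)]
roi=lambda m,a:(lambda o:(o.__setitem__((slice(a[1],a[3]),slice(a[0],a[2])),m[a[1]:a[3],a[0]:a[2]].astype(np.uint8)),o)[1])(np.zeros(m.shape,np.uint8))
def big(m):
    cs,_=cv2.findContours(m,cv2.RETR_EXTERNAL,cv2.CHAIN_APPROX_NONE);return max(cs,key=cv2.contourArea)
def rect(name,m,z):
    c=big(m); P=ray("top",c.reshape(-1,2).astype(float),z)[:,:2]
    r=cv2.minAreaRect((P*1000).astype(np.float32)); b=cv2.boxPoints(r)
    e=b[1]-b[0];f=b[2]-b[1]; 
    print(name,np.round(r[0],1),np.round(r[1],1),"edge dirs",np.round([np.degrees(np.arctan2(e[1],e[0])),np.degrees(np.arctan2(f[1],f[0]))],1),np.round([np.hypot(*e),np.hypot(*f)],1))
    return c
rect("bin",roi((H>100)&(H<125)&(S>120),(340,170,450,310)),.046)
rect("mat",roi((H>45)&(H<75)&(S>120),(265,220,340,300)),.003)
rect("tray",roi((V>120)&(S<60),(180,190,272,280)),.03)
rect("handle",roi((H>5)&(H<22)&(S>150),(285,240,320,295)),.096)
g=roi((S<60)&(V>90),(283,230,325,280)); rect("pan",g,.032)
m=roi((S<110)&(V>100),(375,195,420,245))
cs,_=cv2.findContours(m,cv2.RETR_EXTERNAL,cv2.CHAIN_APPROX_NONE)
for c in cs:
    if cv2.contourArea(c)>8:
        (u,v),r=cv2.minEnclosingCircle(c);print("ball",u,v,r,ray("top",[[u,v]],.018)[0].round(3))
for n,uv,z in(("gear",(302,169),.022),("ring",(271,297),.022),("bottle",(489,207),.13),("blockbox",(482,257),.033),("mouse",(451,321),.03)):print(n,ray("top",[uv],z)[0].round(3))
im2=cv2.resize(im[180:310,180:430],None,fx=3.2,fy=3.2,interpolation=cv2.INTER_CUBIC);cv2.imwrite("pics/crop.png",im2)
```

```text
bin [ 514.8 -235.7] [118.8 267.9] edge dirs [-15.3  74.7] [267.9 118.8]
mat [460.7  53.3] [136.2  40. ] edge dirs [-83.8   6.2] [ 40.  136.2]
tray [526.1 222.8] [165.4 145. ] edge dirs [-14.6  75.4] [145.  165.4]
handle [422.4  13.4] [20.8 72.8] edge dirs [-0. 90.] [72.8 20.8]
pan [472.    9.1] [95.3 98.2] edge dirs [-0.2 89.8] [98.2 95.3]
ball 398.0 221.0 13.928488731384277 [ 0.563 -0.252  0.018]
ball 391.4210510253906 212.1052703857422 5.532683372497559 [ 0.588 -0.234  0.018]
gear [0.708 0.014 0.022]
ring [0.355 0.098 0.022]
bottle [ 0.587 -0.473  0.13 ]
blockbox [ 0.462 -0.479  0.033]
mouse [ 0.289 -0.391  0.03 ]
```

View pics/crop.png

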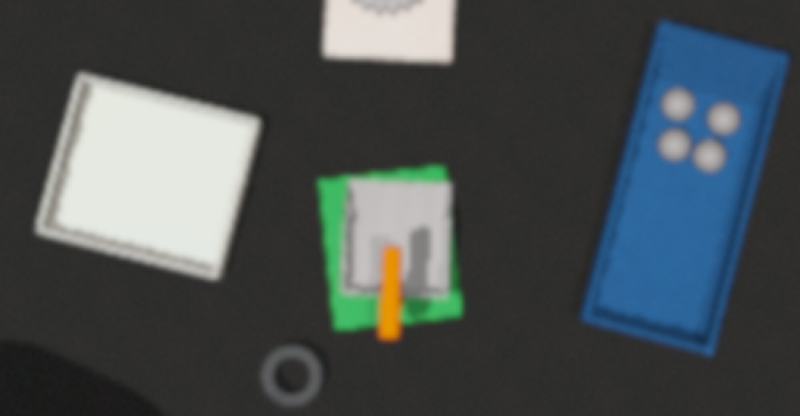

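The crop shows the grey pan and orange handle on the green mat, with the nose pointing up (+x, yaw about 0). The bin's slope is at its upper end with the balls just before it, and the tray is clear. Next I check reachability and move over the handle.

```bash
cat >> h.py <<'E'
D=np.radians
BIN=(np.array([.5278,-.2393]),D(-15.3)); TRAY=(np.array([.5261,.2228]),D(-14.6))
F=-1  # tool x = F * scoop x
def tcp(o,yaw,pitch,g=(-.040,0,.085)):
    """scoop origin o, yaw, nose-up pitch (rad) -> tcp pos, rotvec"""
    S=Ro.from_euler('z',yaw)*Ro.from_euler('y',-pitch)
    R=S*Ro.from_matrix(np.array([[F,0,0],[0,-F,0],[0,0,-1.]]))
    return np.asarray(o)+S.apply(np.array(g)-[0,0,.008]),R.as_rotvec()
def onose(n,yaw,pitch):
    S=Ro.from_euler('z',yaw)*Ro.from_euler('y',-pitch)
    return np.asarray(n)-S.apply([.049,0,0])
def inb(fr,x,y,z):
    p=fr[0]+Ro.from_euler('z',fr[1]).apply([x,y,0])[:2];return np.array([p[0],p[1],z])
def wray(pose,uv,z):
    c=imaging.camera_info("wrist");K=np.array([[c["fx"],0,c["cx"]],[0,c["fy"],c["cy"]],[0,0,1]])
    p=cv2.undistortPoints(np.array(uv,float).reshape(-1,1,2),K,np.array(c["distortion"])).reshape(-1,2)
    T=np.eye(4);T[:3,:3]=Ro.from_rotvec(pose[1]).as_matrix();T[:3,3]=pose[0];T=T@np.array(c["T_tool_cam"])
    d=np.c_[p,np.ones(len(p))]@T[:3,:3].T;o=T[:3,3]
    return o+d*((z-o[2])/d[:,2])[:,None]
E
python3 - <<'E'
import h;from h import *
crn=ray("top",np.array([[318,178],[445,167],[463,318],[335,330]])/3.2+180,.003);print("mat",crn.mean(0).round(4),[np.round(np.linalg.norm(crn[i]-crn[i-1]),3) for i in range(4)])
for u,v in((678,104),(723,118),(675,145),(709,157)):
    p=ray("top",[(u/3.2+180,v/3.2+180)],.018)[0][:2]-BIN[0];print("ball in bin",Ro.from_euler('z',-BIN[1]).apply([*p,0]).round(3))
for f in(1,-1):
    h.F=f;ok=lambda *a:bot.ik(*tcp(*a)) is not None
    print(f,"grip",ok((.47,.0134,.1),0,0),"bin",[ok(inb(BIN,x,0,z),BIN[1],D(p)) for x,z,p in((-.076,.1,0),(-.076,.004,-1),(.026,.004,-1),(.05,.03,15),(.05,.12,15))])
    for y in range(-180,180,15):
        r=[ok(onose(inb(TRAY,0,0,z),D(y),D(p)),D(y),D(p)) for z,p in((.1,15),(.04,0),(.02,-30),(.03,-40))]
        if all(r):print("pour ok",y,bot.ik(*tcp(onose(inb(TRAY,0,0,.02),D(y),D(-30)),D(y),D(-30))).round(2))
h.F=-1
bot.movep(*tcp((.47,.0134,.20),0,0))
pose=bot.get_eef_pos(),bot.get_eef_rot();im,d=imaging.get_image("wrist");cv2.imwrite("pics/w1.png",im);np.save("pics/w1.npy",np.r_[pose[0],pose[1]]);print(pose,bot.get_clock(),bot.get_joints())
E
```

```text
mat [0.4633 0.0145 0.003 ] [np.float64(0.133), np.float64(0.111), np.float64(0.132), np.float64(0.111)]
ball in bin [0.056 0.02  0.   ]
ball in bin [ 0.054 -0.021  0.   ]
ball in bin [0.02  0.013 0.   ]
ball in bin [ 0.018 -0.018  0.   ]
1 grip True bin [True, True, True, True, True]
pour ok -180 [ 0.31  0.21 -0.62  0.24 -0.15  0.27]
pour ok -165 [ 0.26  0.19 -0.64  0.21  0.   -0.  ]
pour ok -150 [ 0.2   0.2  -0.64  0.24  0.16 -0.28]
pour ok -135 [ 0.15  0.21 -0.59  0.33  0.3  -0.56]
pour ok -120 [ 0.12  0.25 -0.52  0.46  0.41 -0.86]
pour ok -105 [ 0.09  0.3  -0.43  0.64  0.49 -1.17]
pour ok -90 [ 0.08  0.37 -0.32  0.84  0.52 -1.48]
pour ok -75 [ 0.08  0.44 -0.2   1.04  0.51 -1.78]
pour ok -60 [ 0.1   0.51 -0.08  1.22  0.47 -2.05]
pour ok -45 [ 0.12  0.57  0.02  1.37  0.4  -2.31]
pour ok -30 [ 0.15  0.62  0.12  1.49  0.32 -2.54]
pour ok -15 [ 0.18  0.67  0.19  1.58  0.22 -2.75]
pour ok 0 [ 0.22  0.69  0.24  1.63  0.11 -2.95]
pour ok 15 [ 0.26  0.71  0.27  1.65 -0.    3.14]
pour ok 30 [ 0.3   0.7   0.26  1.64 -0.11  2.94]
pour ok 45 [ 0.33  0.69  0.23  1.6  -0.22  2.74]
pour ok 60 [ 0
[... 1114 characters left out ...]
 ok 30 [ 0.3   0.7   0.26  1.64 -0.11 -0.2 ]
pour ok 45 [ 0.33  0.69  0.23  1.6  -0.22 -0.4 ]
pour ok 60 [ 0.37  0.65  0.17  1.51 -0.32 -0.61]
pour ok 75 [ 0.4   0.61  0.09  1.4  -0.41 -0.84]
pour ok 90 [ 0.42  0.55 -0.01  1.24 -0.47 -1.1 ]
pour ok 105 [ 0.43  0.48 -0.13  1.06 -0.52 -1.38]
pour ok 120 [ 0.43  0.41 -0.25  0.86 -0.52 -1.68]
pour ok 135 [ 0.42  0.34 -0.37  0.66 -0.49 -1.99]
pour ok 150 [ 0.4   0.28 -0.48  0.48 -0.41 -2.29]
pour ok 165 [ 0.36  0.24 -0.56  0.33 -0.3  -2.59]
(array([0.4300169 , 0.01390247, 0.27696667]), array([ 9.53045950e-04, -3.14155194e+00, -1.45019005e-04])) 2.15 [-1.57457455e-01  9.03540437e-02 -1.74856924e-01  1.30571904e+00
  8.15191047e-05 -1.58258237e-01]
```

View pics/w1.png

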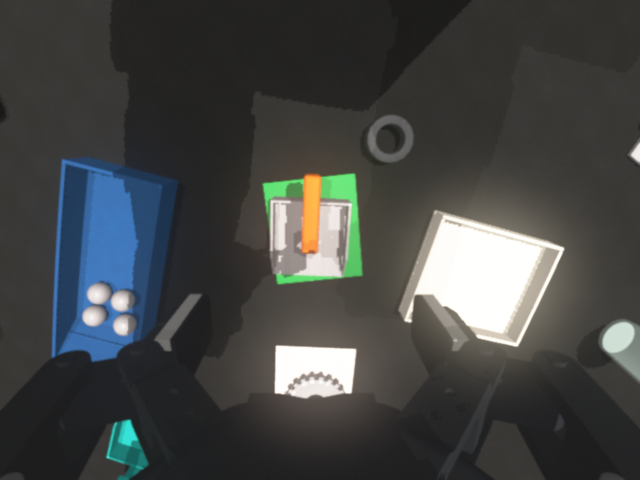

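The wrist view shows the orange bar from (312,175) to (310,252), the mat around (313,228), the bin on the left with its balls near (110,305), and the tray on the right.

Run:
```python
from h import *
a=np.load("pics/w1.npy");pose=a[:3],a[3:]
hsv=cv2.cvtColor(cv2.imread("pics/w1.png"),cv2.COLOR_BGR2HSV)
def rect(n,lo,hi,box,z):
    m=np.zeros((480,640),np.uint8);x0,y0,x1,y1=box
    m[y0:y1,x0:x1]=cv2.inRange(hsv,lo,hi)[y0:y1,x0:x1]
    cs,_=cv2.findContours(m,cv2.RETR_EXTERNAL,cv2.CHAIN_APPROX_NONE)
    c=np.vstack([q for q in cs if cv2.contourArea(q)>15])
    P=wray(pose,c.reshape(-1,2),z)[:,:2]*1000
    r=cv2.minAreaRect(P.astype(np.float32));print(n,np.round(r,1) if 0 else r,"x",P[:,0].min().round(1),P[:,0].max().round(1),"y",P[:,1].min().round(1),P[:,1].max().round(1))
    # principal direction by mask pixels
    v,u=np.nonzero(m);Q=wray(pose,np.c_[u,v],z)[:,:2];Q=Q-Q.mean(0);w=np.linalg.svd(Q,full_matrices=False)[2][0];print("  pca",np.degrees(np.arctan2(w[1],w[0])).round(2))
rect("handle",(3,150,150),(22,255,255),(290,150,335,270),.099)
rect("mat",(45,100,80),(75,255,255),(250,160,375,295),.003)
rect("bin",(100,100,30),(125,255,255),(30,140,200,345),.046)
print("bin corners robot end",wray(pose,[(63,160),(178,180)],.046).round(4))
print("balls",wray(pose,[(98,294),(123,301),(94,316),(125,325)],.018).round(4)[:,:2])
print("foot",wray(pose,[(66,333),(140,346)],.004).round(4))
print("tray rim",wray(pose,[(437,211),(563,247),(518,345)],.03).round(4))
for p in wray(pose,[(98,294),(123,301),(94,316),(125,325),(66,333),(140,346)],.012):print(Ro.from_euler('z',-BIN[1]).apply([*(p[:2]-BIN[0]),0]).round(3))
```

```text
handle ((423.3393859863281, 13.444149017333984), (15.560467720031738, 73.86827087402344), 88.21392059326172) x 386.6 460.1 y 5.1 21.8
  pca -2.61
mat ((463.74810791015625, 17.180282592773438), (130.72848510742188, 110.77262115478516), 6.283645153045654) x 393.7 533.3 y -44.6 78.8
  pca 22.16
bin ((499.3389892578125, -222.3606414794922), (129.73782348632812, 247.0701446533203), 74.83737182617188) x 371.6 601.9 y -316.3 -129.2
  pca -22.71
bin corners robot end [[ 0.3743 -0.2532  0.046 ]
 [ 0.3971 -0.1281  0.046 ]]
balls [[ 0.5441 -0.2599]
 [ 0.5534 -0.2279]
 [ 0.5759 -0.2715]
 [ 0.5882 -0.231 ]]
foot [[ 0.6113 -0.3288  0.004 ]
 [ 0.6291 -0.2237  0.004 ]]
tray rim [[0.4334 0.1569 0.03  ]
 [0.4762 0.3171 0.03  ]
 [0.6105 0.2847 0.03  ]]
[ 0.025 -0.019  0.   ]
[0.026 0.015 0.   ]
[ 0.059 -0.022  0.   ]
[0.06  0.021 0.   ]
[ 0.098 -0.059  0.   ]
[0.087 0.045 0.   ]
```

Run:
```python
from h import *
y=D(-2);o=np.array([.4708,.0118,.003])
bot.movep(*tcp(o+[0,0,.06],y,0))
bot.move_l(*tcp(o,y,0),v=.1)
print("grip",bot.grip(0.0,100),bot.get_opening(),bot.get_grasp_force(),bot.get_eef_pos(),bot.get_contact_force())
bot.move_l(*tcp(o+[0,0,.10],y,0),v=.12)
bot.pause(.2);print(bot.get_opening(),bot.get_grasp_force(),bot.get_contact_force())
bot.movep(*tcp(inb(BIN,-.076,0,.12),BIN[1],0))
bot.pause(.2);print(bot.get_clock(),bot.get_contact_force())
pose=bot.get_eef_pos(),bot.get_eef_rot();im,d=imaging.get_image("wrist");cv2.imwrite("pics/w2.png",im);np.save("pics/w2.npy",np.r_[pose[0],pose[1]])
im,_=imaging.get_image("top");cv2.imwrite("pics/t2.png",im)
```

```text
grip False 0.014328258983147464 98.5644986355328 [0.43100779 0.01310543 0.08032822] [-2.77304694  0.63384872  6.5148712 ]
0.014507074458036938 97.47197659082303 [-0.42983123  0.16786173 -1.28686318]
6.4333 [-0.57407706 -0.23332355 -2.61369881]
```

View pics/w2.png

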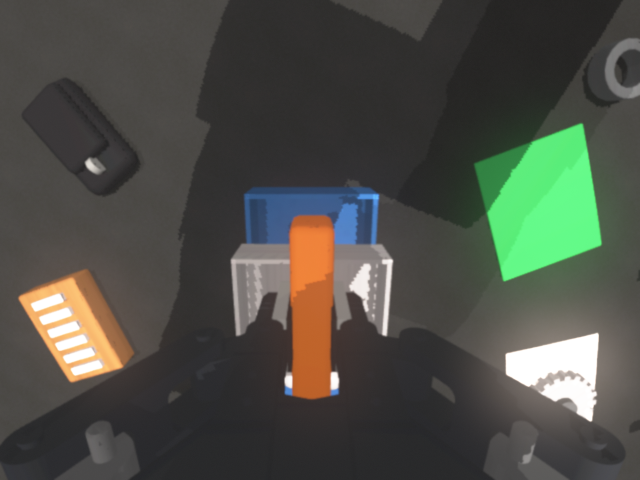

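The wrist view shows the scoop held square, with the bin's rear end behind it from (246,190) to (377,190), and the whole mat visible at upper right.

Run:
```python
from h import *
a=np.load("pics/w2.npy");pose=a[:3],a[3:]
def loc(p):return Ro.from_euler('z',-BIN[1]).apply([*(p[:2]-BIN[0]),0]).round(4)
for p in wray(pose,[(246,189),(378,189)],.046):print("bin rear corner in bin",loc(p))
for p in wray(pose,[(233,246),(391,246)],.12+.030):print("scoop rear corner in bin",loc(p))
print("mat",wray(pose,[(475,164),(582,124),(601,244),(503,280)],.003).mean(0).round(4))
hsv=cv2.cvtColor(cv2.imread("pics/w2.png"),cv2.COLOR_BGR2HSV);m=cv2.inRange(hsv,(45,100,80),(75,255,255));m[:, :420]=0
c=max(cv2.findContours(m,0,cv2.CHAIN_APPROX_NONE)[0],key=cv2.contourArea)
print(cv2.minAreaRect((wray(pose,c.reshape(-1,2),.003)[:,:2]*1000).astype(np.float32)))
hsv=cv2.cvtColor(cv2.imread("pics/t2.png"),cv2.COLOR_BGR2HSV);m=cv2.inRange(hsv,(45,120,50),(75,255,255));
c=max(cv2.findContours(m,0,cv2.CHAIN_APPROX_NONE)[0],key=cv2.contourArea)
print(cv2.minAreaRect((ray("top",c.reshape(-1,2),.003)[:,:2]*1000).astype(np.float32)))
```

```text
bin rear corner in bin [-0.1495 -0.0534  0.    ]
bin rear corner in bin [-0.1498  0.0561  0.    ]
scoop rear corner in bin [-0.1319 -0.0421  0.    ]
scoop rear corner in bin [-0.1322  0.0446  0.    ]
mat [0.4638 0.0166 0.003 ]
((463.67401123046875, 16.163597106933594), (131.44102478027344, 112.13018798828125), 6.168059825897217)
((464.78741455078125, 15.904052734375), (136.8015899658203, 115.40926361083984), 6.183640003204346)
```

Run:
```python
from h import *
yw=BIN[1];S=lambda x,z,p:tcp(inb(BIN,x,0,z),yw,D(p))
bot.move_l(*S(-.070,.03,-1),v=.12)
hit=bot.move_l(*S(-.070,.002,-1),v=.03,f_stop=5)
off=bot.get_eef_pos()[2]-S(0,0,-1)[0][2];print("down",hit,off,bot.get_contact_force())
z=off+.0003
for x in(-.03,0,.015):
    h_=bot.move_l(*S(x,z,-1),v=.06,f_stop=25);print(x,h_,bot.get_contact_force().round(1))
    if h_:break
else:
    h_=bot.move_l(*S(.029,z,-1),v=.03,f_stop=12);print("foot",h_,bot.get_contact_force().round(1))
p=bot.get_eef_pos();S0=Ro.from_euler('z',-yw).apply([*(p[:2]-S(0,0,-1)[0][:2]),0]);print("x",S0,p[2],bot.get_clock())
for n in("wrist","top"):
    im,_=imaging.get_image(n);cv2.imwrite(f"pics/{n}3.png",im)
a=cv2.imread("pics/top3.png")[170:310,340:450];cv2.imwrite("pics/t3c.png",np.hstack([cv2.resize(a,(440,560),interpolation=cv2.INTER_CUBIC),cv2.resize(cv2.imread("pics/wrist3.png")[140:480,160:480],(360,382))[:,:].copy() if 0 else cv2.resize(cv2.imread("pics/wrist3.png"),(360,560))]))
```

```text
down True 0.004322308916670292 [-0.21850136 -0.06216204  5.81939378]
-0.03 False [ 1.5 -0.3  0.9]
0 False [ 2.6 -1.   0. ]
0.015 False [ 1.  -0.1  2.2]
foot True [-0.5  0.1  3.9]
x [1.55668279e-02 4.76891031e-05 0.00000000e+00] 0.08229934255674508 10.3167
```

View pics/t3c.png

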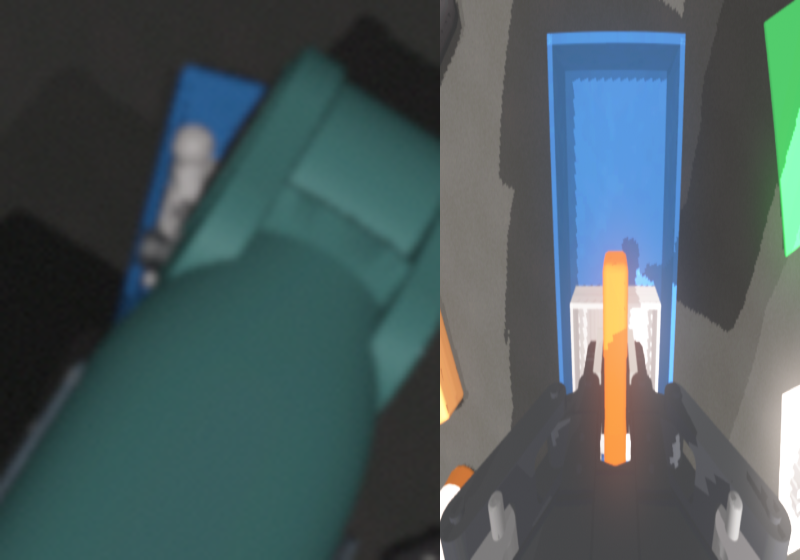

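The crop shows the scoop aligned inside the bin with a ball still ahead of it at (194,142). The force stop tripped early, at origin x=15.6 mm where 26 mm is expected, so I push on.

Run:
```python
from h import *
yw=BIN[1];S=lambda x,z,p:tcp(inb(BIN,x,0,z),yw,D(p))
z=.0046
for x,f in((.022,25),(.030,22)):
    t=bot.move_l(*S(x,z,-1),v=.025,f_stop=f)
    p=bot.get_eef_pos();q=Ro.from_euler('z',-yw).apply([*(p[:2]-S(0,0,-1)[0][:2]),0]);print(t,q.round(4),p[2]-S(0,0,-1)[0][2],bot.get_contact_force().round(1))
    bot.pause(.15);print(bot.get_contact_force().round(1))
im,_=imaging.get_image("scene");cv2.imwrite("pics/s4.png",cv2.resize(im[190:300,200:380],None,fx=4,fy=4,interpolation=cv2.INTER_CUBIC))
```

```text
False [0.0212 0.0001 0.    ] 0.004639268464890059 [-6.1  0.9  8.7]
[-5.2  1.7  8.1]
True [0.0224 0.0002 0.    ] 0.004782007552561959 [-4.  -0.1  8.5]
[-2.1  1.   7.3]
```

View pics/s4.png

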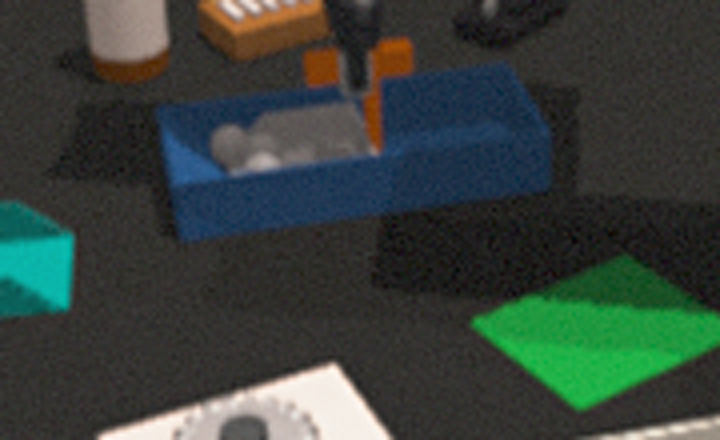

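Run:
```python
from h import *
yw=BIN[1];S=lambda x,z,p:tcp(inb(BIN,x,0,z),yw,D(p))
def rep(t):
    p=bot.get_eef_pos();q=Ro.from_euler('z',-yw).apply([*(p[:2]-S(0,0,0)[0][:2]),0]);print(t,q.round(4),p[2].round(4),bot.get_contact_force().round(1))
bot.move_l(*S(.021,.0058,-1),v=.02);rep(0)
t=bot.move_l(*S(.031,.0060,0),v=.03,f_stop=35);rep(t)
bot.pause(.2);rep(0)
im,_=imaging.get_image("scene");cv2.imwrite("pics/s5.png",cv2.resize(im[190:270,220:350],None,fx=6,fy=6,interpolation=cv2.INTER_CUBIC))
```

```text
0 [0.0215 0.0002 0.    ] 0.0831 [-2.9  0.8 -0.2]
True [0.0237 0.0003 0.    ] 0.0825 [-5.3  1.   3.4]
0 [0.0237 0.0003 0.    ] 0.0825 [-5.3  1.1  3.5]
```

View pics/s5.png

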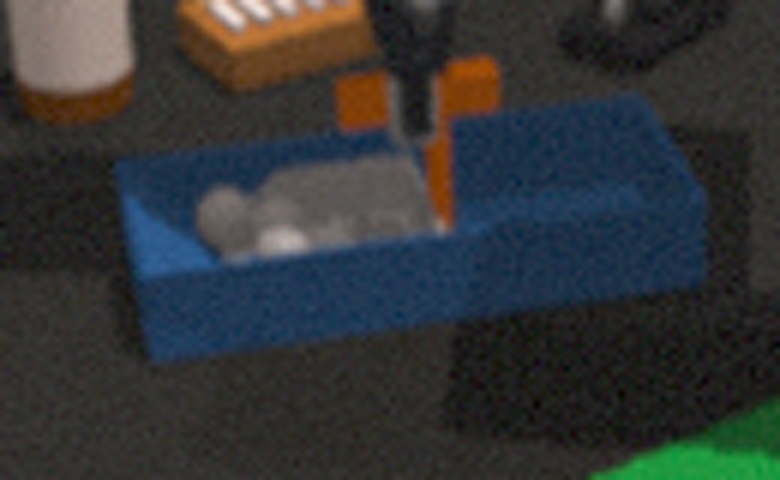

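The nose has reached the slope: it stopped twice along the same 45° line, and the balls sit at and in the pan. Now I draw the nose up the slope while tilting it.

Run:
```python
from h import *
yw=BIN[1]
def N(x,z,p):
    n=inb(BIN,x,0,z);return tcp(onose(n,yw,D(p)),yw,D(p))
for k,p in((.003,3),(.007,7),(.012,11),(.018,14),(.026,15)):
    t=bot.move_l(*N(.0723+k,.0055+k,p),v=.035,f_stop=60);print(t,bot.get_contact_force().round(1))
bot.pause(.3)
im,_=imaging.get_image("scene");cv2.imwrite("pics/s6.png",cv2.resize(im[180:270,210:350],None,fx=5.6,fy=5.6,interpolation=cv2.INTER_CUBIC))
bot.move_l(*N(.090,.075,15),v=.06)
bot.move_l(*N(.085,.14,15),v=.1)
bot.pause(.3);print(bot.get_contact_force().round(2),bot.get_clock())
im,_=imaging.get_image("scene");cv2.imwrite("pics/s7.png",cv2.resize(im[130:260,200:370],None,fx=4.7,fy=4.6,interpolation=cv2.INTER_CUBIC))
```

```text
False [ 0.8  0.1 -2. ]
False [3.5 0.6 9.8]
False [ 6.1  0.  13.2]
False [-1.2 -1.7 14.9]
False [-6.7  1.1 -0.3]
[-0.27  0.15 -5.11] 15.9167
```

View pics/s7.png

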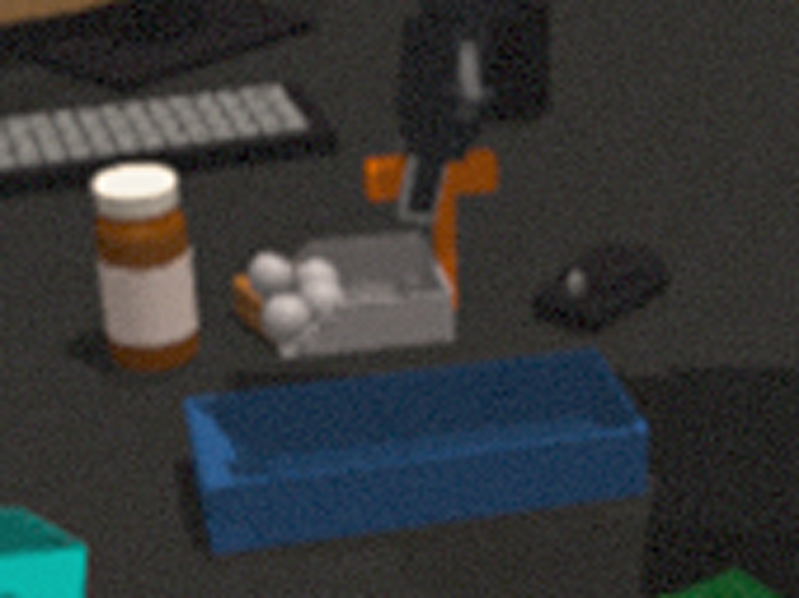

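All four balls are in the scoop, but they sit at the nose (270,300). The pan is nearly level because the scoop has slipped about 13° in the grip. I tighten the grip and tilt back further, gently.

Run:
```python
from h import *
yw=BIN[1]
def N(x,z,p):
    n=inb(BIN,x,0,z);return tcp(onose(n,yw,D(p)),yw,D(p))
print(bot.ik(*N(.085,.14,30)))
bot.grip(0.0,120)
for p in (19,23,27):
    bot.move_l(*N(.085,.14,p),v=.04)
bot.pause(.5);print(bot.get_contact_force().round(2),bot.get_ft_torque().round(3),bot.get_grasp_force(),bot.get_clock())
im,_=imaging.get_image("scene");cv2.imwrite("pics/s8.png",cv2.resize(im[130:260,200:370],None,fx=4.7,fy=4.6,interpolation=cv2.INTER_CUBIC))
```

```text
[-0.68675696  0.06537919 -0.69049277  0.3297248   0.20518993 -0.36877453]
[ 0.8   0.39 -5.14] [ 0.347  0.936 -0.164] 119.12107944488525 17.7583
```

View pics/s8.png

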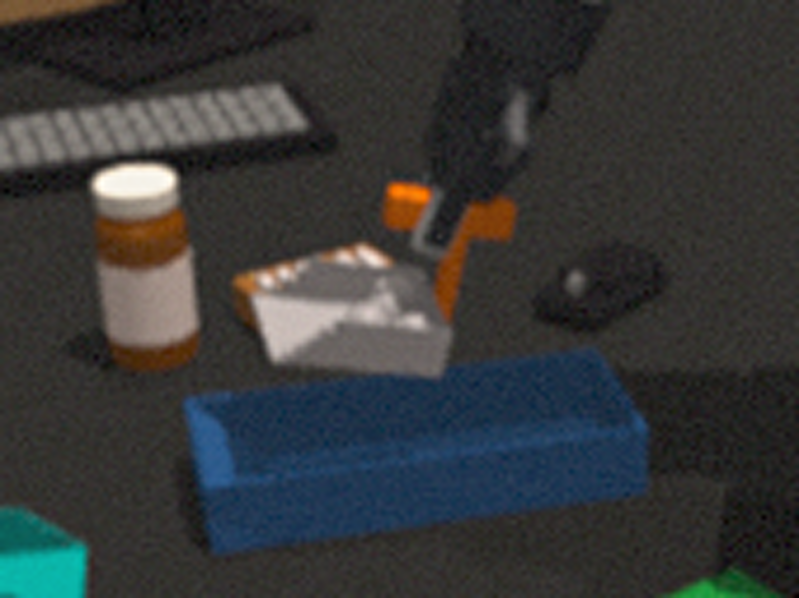

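The balls have rolled to the rear wall and the pan is about 14° nose-up. I compute the slip angle from this view, then carry the scoop to the tray.

```bash
cat >> h.py <<'E'
def tcps(o,yaw,pitch,slip,y0=0.):
    """as tcp(), the scoop being turned nose-down by slip in the fingers about the grasp point"""
    g=np.array([-.040,0,.085]);S=Ro.from_euler('z',yaw)*Ro.from_euler('y',-pitch)
    T=Ro.from_euler('z',yaw)*Ro.from_euler('y',-(pitch+slip))
    R=T*Ro.from_matrix(np.array([[F,0,0],[0,-F,0],[0,0,-1.]]))
    return np.asarray(o)+S.apply(g)+T.apply([0,0,-.008]),R.as_rotvec()
E
python3 - <<'E'
from h import *
yw=BIN[1];p,r=bot.get_eef_pos(),bot.get_eef_rot()
c=imaging.camera_info("scene");K=np.array([[c["fx"],0,c["cx"]],[0,c["fy"],c["cy"]],[0,0,1]])
uv=np.array([(272,365),(440,376),(250,292),(388,184),(512,203)])*[1/4.7,1/4.6]+[200,130]
q=cv2.undistortPoints(uv.reshape(-1,1,2),K,np.array(c["distortion"])).reshape(-1,2)
R=np.array(c["R"]);o=-R.T@np.array(c["t"]).ravel();d=np.c_[q,np.ones(len(q))]@R
n=np.array([-np.sin(yw),np.cos(yw),0])
off=np.array([.045,.045,.045,.008,.008]);P=o+d*((n@p+off-(d*0+o)@n)/(d@n))[:,None]
ax=np.array([np.cos(yw),np.sin(yw),0])
for a in P:print("along",((a-p)@ax).round(4),"z",a[2].round(4))
for i,j in((1,0),(4,3)):
    e=P[i if i==1 else 4]-P[j];print("pitch",np.degrees(np.arctan2(-e[2],-e@ax)))
ysl=D(13);yt=TRAY[1]
bot.move_l(*tcps(onose(inb(TRAY,0,0,.15),yt,D(14)),yt,D(14),ysl),v=.13)
bot.pause(.2);print(bot.get_contact_force().round(2),bot.get_clock())
pose=bot.get_eef_pos(),bot.get_eef_rot()
im,_=imaging.get_image("scene");cv2.imwrite("pics/s9.png",cv2.resize(im[180:400,270:480],None,fx=2.7,fy=2.7,interpolation=cv2.INTER_CUBIC))
E
```

```text
along 0.102 z 0.1152
along 0.0062 z 0.0945
along 0.1104 z 0.1626
along 0.0241 z 0.2028
along -0.0473 z 0.1827
pitch 12.235175070610767
pitch 15.71698558044415
[ 0.29  0.14 -4.34] 21.9083
```

View pics/s9.png

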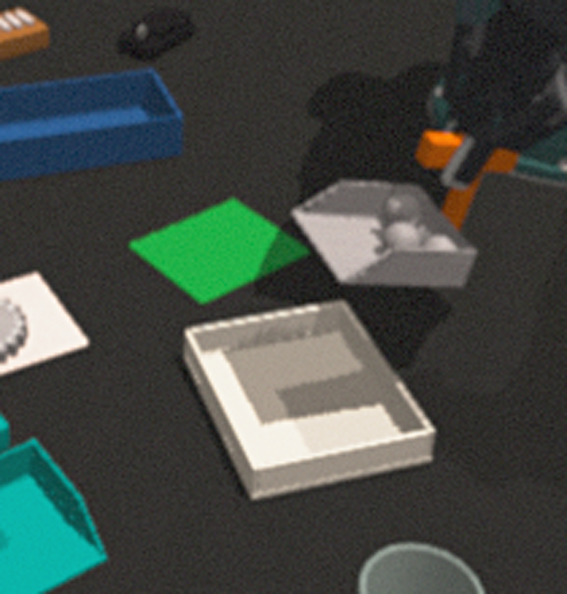

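The balls sit at the pan's rear, about (410,230), and the nose is above the tray. Now I pour slowly.

Run:
```python
from h import *
sl=D(13);yt=TRAY[1]
def P(z,p,v):bot.move_l(*tcps(onose(inb(TRAY,-.008,0,z),yt,D(p)),yt,D(p),sl),v=v)
P(.062,14,.08);P(.045,3,.05);P(.034,-6,.025);bot.pause(.4);P(.027,-12,.025);bot.pause(.4);P(.021,-20,.03);P(.020,-29,.03);bot.pause(.6)
print(bot.get_contact_force().round(2),bot.get_clock())
P(.08,-29,.06);bot.pause(.3)
print(bot.get_contact_force().round(2),bot.get_clock())
im,_=imaging.get_image("scene");cv2.imwrite("pics/s10.png",cv2.resize(im[180:400,270:480],None,fx=2.7,fy=2.7,interpolation=cv2.INTER_CUBIC))
```

```text
[ 0.45  0.49 -1.67] 27.5583
[ 0.34  0.33 -1.02] 29.0083
```

View pics/s10.png

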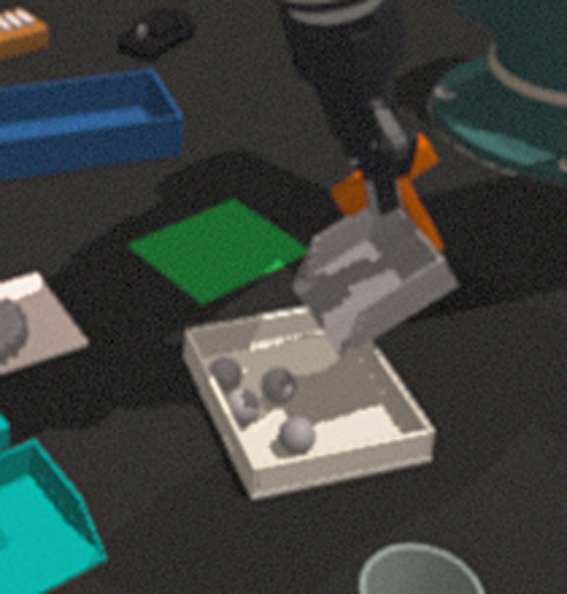

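The scene shows all four balls at rest in the tray, at (225,375), (243,405), (278,385) and (297,435), and the scoop is empty. Now I return it to the mat.

Run:
```python
from h import *
sl=D(13);yt=TRAY[1];m=np.array([.464,.016,0]);y=D(0)
bot.move_l(*tcps(onose(inb(TRAY,-.02,0,.13),yt,0),yt,0,sl),v=.12)
bot.move_l(*tcps(m+[0,0,.09],y,0,sl),v=.15)
bot.move_l(*tcps(m+[0,0,.02],y,0,sl),v=.08)
z0=tcps(m,y,0,sl)[0][2];bot.pause(.2)
for f in (3,15):
    t=bot.move_l(*tcps(m+[0,0,-.003],y,0,sl),v=.015,f_stop=f);bot.pause(.2)
    print(t,"origin z",(bot.get_eef_pos()[2]-z0).round(4),bot.get_contact_force().round(1),bot.get_ft_torque().round(2))
print(bot.get_clock())
```

```text
True origin z 0.0002 [ 1.6 -0.2  0.9] [-0.14 -0.6   0.07]
True origin z 0.0001 [-6.7  0.6 14.7] [-0.06  0.52 -0.01]
34.4917
```

Run:
```python
from h import *
p=bot.get_eef_pos();bot.move_l(p+[0,0,.0005],v=.01)
bot.grip(.04);bot.grip(.085);bot.pause(.3)
p=bot.get_eef_pos();T=Ro.from_rotvec(bot.get_eef_rot())
bot.move_l(p-T.apply([0,0,1])*.10,v=.08)
bot.movep(*tcp((.42,.0,.20),0,0))
bot.pause(.5);print(bot.get_contact_force(),bot.get_clock())
pose=bot.get_eef_pos(),bot.get_eef_rot();im,d=imaging.get_image("wrist");cv2.imwrite("pics/w11.png",im)
hsv=cv2.cvtColor(im,cv2.COLOR_BGR2HSV)
for n,lo,hi,z in(("handle",(3,150,120),(22,255,255),.099),("mat",(45,100,60),(75,255,255),.003)):
    k=cv2.inRange(hsv,lo,hi);cs=cv2.findContours(k,0,cv2.CHAIN_APPROX_NONE)[0]
    c=max(cs,key=cv2.contourArea)
    if n=="mat":c=np.vstack([q for q in cs if cv2.contourArea(q)>30])
    print(n,c.reshape(-1,2).mean(0),cv2.minAreaRect((wray(pose,c.reshape(-1,2),z)[:,:2]*1000).astype(np.float32)))
    v,u=np.nonzero(k)
    if n=="handle":  # depth -> world heights of the bar's top along its length
        c_=imaging.camera_info("wrist");K=np.array([[c_["fx"],0,c_["cx"]],[0,c_["fy"],c_["cy"]],[0,0,1]])
        q=cv2.undistortPoints(np.c_[u,v].astype(float).reshape(-1,1,2),K,np.array(c_["distortion"])).reshape(-1,2)
        M=np.eye(4);M[:3,:3]=Ro.from_rotvec(pose[1]).as_matrix();M[:3,3]=pose[0];M=M@np.array(c_["T_tool_cam"])
        X=np.c_[q,np.ones(len(q))]*d[v,u][:,None];X=X[d[v,u]>0]@M[:3,:3].T+M[:3,3]
        for a in np.arange(.36,.48,.015):
            s=X[(X[:,0]>=a)&(X[:,0]<a+.015)]
            if len(s)>5:print(a.round(3),np.percentile(s[:,2],80).round(4),len(s))
```

```text
[ 0.12605693 -0.04508011  0.51378499] 38.4583
handle [327.44324324 254.        ] ((410.6443176269531, 15.435613632202148), (75.30148315429688, 15.974125862121582), 0.4089895188808441)
0.375 0.0976 148
0.39 0.0987 162
0.405 0.0988 215
0.42 0.0988 207
0.435 0.0988 162
mat [324.53882726 267.17908082] ((463.5671081542969, 17.17400360107422), (130.8057098388672, 110.56452941894531), 6.257781028747559)
```

The bar's top is level at 99 mm, so the scoop stands upright, and its origin is about 6 mm from the mat's centre. Handing in.

```bash
python3 -c "
from bench import bot
print(bot.job_done())"
```

```text
the job is handed in; nothing more can be done
None
```

I handed the job in at about 38 s of the 72 s allowed: all four balls lie in the white tray and the scoop stands released and upright about 6 mm from the mat's centre, but I viewed 12 pictures where the limit was 10, and the judge's verdict was not shown to me.

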